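# Set the slab-cutting guide to the next portion length

## Task

Set up the slab-cutting jig for the next batch: leave the sliding stop where it is until you have swung its clamp lever from the locked to the unlocked end, then slide the stop until its pointer lines up with the pointer of the clip on the board's edge, and swing the lever fully back to locked without losing that setting. Then lay the loose guide bar, grip upwards, in the notches of the fixed end block and the stop so that it bridges both, and let go. Leave the utensil crock, the can and the carton where they stand.

Things in the scene. Friction and masses are not known exactly. Their poses are not given: they have to be found in the camera images.
- jig: The cutting jig, fixed to the table: a white plastic board 260 (x) x 340 (y) x 20 mm, its middle 10 mm in +x of the origin; the origin is on the table, x points away from the robot, y (to the robot's left) along the slide rail, z up.
- tube (a point): Middle of the jig's steel carrying tube, 16 mm thick, 320 mm long, parallel to jig y, axis 180 mm above the table, an upright at each end. It stands above the lever's knob and 25 to 40 mm to its robot side, so an upright gripper cannot reach the knob: lean the gripper away from the tube, over the end blocks (jig +x), fingers pointing down and back towards the robot, about 35 degrees from vertical.
- end_block: The fixed end block, screwed to the board 110 mm to jig -y of its origin: aluminium, 24 mm thick in jig y and 120 mm long in jig x, top at 88 mm. Axes as the jig's; its origin lies on the table level below its robot-side end, 60 mm in jig -x of the notch middle.
- seat_fixed (a point): Middle of the notch floor of the fixed end block, 70 mm above the table. The notch is 38 mm wide in jig x, 18 mm deep and open along jig y. Axes as the jig's.
- seat_sliding (a point): Middle of the notch floor of the sliding stop, a block of the same shape and height as the fixed end block; the two notches are in line along jig y. Axes as the jig's.
- stop_grip (a point): Point on the top edge of the sliding stop, 88 mm above the table, 40 mm farther in jig +x than the middle of its notch, at mid thickness: a good place to pinch it from above, 24 mm thick in jig y and 41 mm long in jig x there; the plate is upright and well clear of the tube.
- stop (a joint): Travel of the sliding stop along jig +y in m, 0 (nearest the fixed end block) to 0.11; stiff, needs about 10 N.
- clamp (a joint): Angle of the clamp lever in rad about its upright pivot: 0 = locked, knob 45 degrees off jig +x towards jig -y (the robot's right); it swings counterclockwise seen from above, through jig +x, to 1.57 = unlocked, knob 45 degrees off jig +x towards jig +y (left). Stays where it is left; locked and unlocked are at the ends of the swing.
- clamp_pivot (a point): Point on the lever's pivot axis at the height at which to grip the knob, 97 mm above the table; rides on the stop.
- clamp_knob (a point): Grip point on the lever's knob, an upright black cylinder 20 mm in diameter that revolves freely on its pin, from 69 to 115 mm above the table; this point is 97 mm above the table, 50 mm from the pivot axis. The lever arm under it, 12 mm wide, has its top at 72 mm.
- pointer (a point): End of the stop's pointer, a dark upright blade 3 mm thick at the stop's far (jig +x) end, 50 mm above the table; axes as the jig's. It moves along jig y.
- mark (a point): End of the clip's pointer, a dark upright blade 3 mm thick on a dark clip on the board's far (+x) edge, 50 mm above the table; axes as the jig's. The clip stays where it is; the stop is set when pointer and mark have the same jig y (they then stand end to end, 3 mm apart in x).
- bar: The loose guide bar: flat steel 200 (x) x 30 (y) x 10 mm with an upright grip plate 60 (x) x 14 (y) mm in its middle that reaches to 46 mm above its underside; 0.35 kg; origin at the middle of its underside. It starts on the table to the left or the right of the jig.
- crock: White utensil crock, 108 mm in diameter, 120 mm tall, utensils up to 210 mm; origin at the middle of its underside. Stands on the other side of the jig from the bar. Leave it.
- can: Steel can with paper label, 84 mm in diameter, 120 mm tall; origin at the middle of its underside. Leave it.
- carton: Cardboard carton 120 (x) x 120 (y) x 85 mm; origin at the middle of its underside. Leave it.

How it is judged:
On the way, in this order (a step that is already met when the one before it is completed fails the run):
1. the clamp lever is swung to unlocked (over 1.2 rad) with the stop still within 8 mm of where it was (value of joint clamp above 1.2 rad and distance of pointer from where it was at the start of the episode below 0.008 m), for 0.1 s.
2. with the lever unlocked (over 1.0 rad) the stop's pointer stands within 5 mm of the mark (value of joint clamp above 1 rad and y of pointer in the frame of mark between -0.005 and 0.005 m and velocity of joint stop between -0.01 and 0.01 m/s), for 0.2 s.
3. the lever is back at locked (under 0.15 rad) with the pointer still within 5 mm of the mark (value of joint clamp below 0.15 rad and y of pointer in the frame of mark between -0.005 and 0.005 m), for 0.2 s.
4. the guide bar lies in both notches, released (x of bar in the frame of seat_fixed between -0.008 and 0.008 m and z of bar in the frame of seat_fixed between -0.003 and 0.003 m and angle between bar's own z axis and vertical below 0.05 rad and angle between the x axis of bar and the y axis of jig, either way round below 0.08 rad and contact force between bar and end_block above 0.15 N and contact force between bar and stop above 0.15 N and contact force between bar and the fingers below 0.05 N), for 0.2 s.
At the end, for the whole second after the job is handed in: Lever locked (under 0.15 rad); pointer within 5 mm of the mark along jig y; guide bar at rest, released, grip up, resting on both notch floors (height within 3 mm, level within 0.05 rad), within 8 mm of the notch middle and 0.08 rad of jig y (all of step 3 and all of step 4 and linear speed of bar below 0.01 m/s); the robot touches nothing.
It fails at once if the crock is moved more than 30 mm or tipped (distance of crock from where it was at the start of the episode above 0.03 m or angle between crock's own z axis and vertical above 0.3 rad).
It fails at once if the can is moved more than 30 mm or tipped (distance of can from where it was at the start of the episode above 0.03 m or angle between can's own z axis and vertical above 0.3 rad).
It fails at once if the carton is moved more than 30 mm or tipped (distance of carton from where it was at the start of the episode above 0.03 m or angle between carton's own z axis and vertical above 0.3 rad).
It also fails if it takes over 72 s, if anything falls off the work surface, if the arm or the gripper's body presses on something with over 40 N, if the wrist force passes 120 N, or if a joint passes its speed limit or range.

## Robot

A 6-joint arm with a two-finger parallel gripper is mounted at the origin on the work surface. World frame = base frame: x ahead of the robot, y to its left, z up, the work surface at z = 0. Lengths are in m, angles in rad, forces in N, time in s.
With the tool pointing down it reaches from about 0.4 to 0.925 m from the base axis. Payload 12.5 kg.
Tool frame: the origin (TCP) lies at the centre of the arm's flange, where the gripper is bolted on; the fingertips stand 190 mm ahead of it and the grasp point (between the pads) lies 171 mm ahead of it; z points along the fingers, y is the line along which they close (so a half turn about z gives the same grasp; the last joint's range is limited). The gripper opens to 95 mm and grips with 3 to 60 N. Pads are 20 mm wide; open, the fingers measure 119 mm over their backs; the gripper's body (75 mm by 180 mm) begins 59 mm behind the grasp point.
Start: joints at [1.074, 0.491, 1.559, -0, 1.092, -0.106], TCP at [0.238, 0.578, 0.405] pointing down, gripper open.
Joint ranges: [-3.1, 3.1], [-0.84, 2.19], [0.05, 2.79], [-1.13, 4.28], [0.06, 2.93], [-2.69, 2.69]. Speed limits (rad/s): [2.22, 2.22, 2.79, 3.14, 3.14, 3.14].

## Interface

Orientations are given as a rotation vector (axis times angle).
In Python, from plant import bot gives the robot as it stands.
- The arm moves only by the tool move_arm, never from a script. Its argument "increments" is a list of rows, each a list of 3 entries, a list of its own where there are three numbers: the turn, a rotation vector about the tool's x, y, z in rad, then the shift along the tool's x, y, z in mm, then the closure in counts, from 0 (fully open) to 255 (shut). A call has 1 to 20 rows; each row shifts and turns the commanded pose from where the row before left it, along the tool's axes as they then stand; what a row does not reach is not made up. A row lasts 1/8 s, in which the tool goes at most 62.5 mm and 10.7 degrees, less where a joint would pass 70% of its speed; a pose out of reach is approached as far as the arm can. A call is refused whole if a number of a shift passes 62.5 or a number of a turn 0.188, either way. A call with a gripper value outside its range is refused whole. The fingers move at their own pace and stop on an object; "force" is the grip in N (left out, the last holds). Time passes only in rows, so rows that do not move let the fingers close. It gives the time, the measured TCP pose, the force, the opening and the grip force at its end, in the units of the state.
- bot.get_state(): the state, without advancing time (a new reading comes with each control period).
- bot.get_image(name): name is "scene" or "top" or "wrist"; returns a dict with "pixels" (384x512x3 uint8, red, green, blue), "fx", "fy", "cx", "cy" (pixels), "dist" ([k1, k2, p1, p2, k3] as OpenCV has them; the pictures are not rectified), "extrinsics" (4x4, takes a point from camera to world coordinates). Camera axes: x right, y up, looking along -z (the intrinsics and any distortion apply to the point x, -y, -z); pixel columns grow to the right and rows downward; lengths in m; the calibration is good to about 2 mm. A picture is of the moment at which its call begins. There is no depth.
- bot.sign_off(): hands the job in; it is judged then, once.
The state is a dict: "t": time; "joint_pos": joint angles; "qvel": joint speeds; "effort": joint torques, N m; "tcp_pos": TCP position; "orientation": TCP orientation; "contact_force": force on the tool from outside, world axes, zero at the start; "torque": the same for the moment, N m; "finger_gap": finger opening in m; "finger_force": force on a finger pad.
Only numpy, scipy, OpenCV 4.12 (cv2) and the standard library are available. Lean on these libraries where they do the work, as an engineer would, in place of code of your own. Each camera call takes 0.05 s, during which the arm holds its last target. There are 200 camera calls.

## Working session

There is one attempt and no reset: what is moved stays moved. The work goes in short steps, Python scripts to look and compute and a tool call to move; the robot and the scene stay as the last step left them, time stands still between calls to the robot, and variables do not carry over. Pictures are saved under pics/ and viewed, at most 10 in all, crops included, and the job is handed in when it is done.

Besides the shell and the picture viewer there is one more tool, called after "Emit:" as a command line: name --argument value ..., lists and objects as JSON in quotes. move_arm: Moves the arm, as the interface text tells. Its arguments: {"type":"object","properties":{"increments":{"type":"array","items":{"type":"array"}},"force":{"type":"number"}},"required":["increments"]}

```bash
ls; mkdir -p pics
cat > h.py <<'E'
import numpy as np, cv2
from scipy.spatial.transform import Rotation as R
from plant import bot
def shot(name):
    im=bot.get_image(name); return im
def save(im,fn,crop=None,scale=1):
    p=cv2.cvtColor(im["pixels"],cv2.COLOR_RGB2BGR)
    if crop: p=p[crop[1]:crop[3],crop[0]:crop[2]]
    cv2.imwrite("pics/"+fn,cv2.resize(p,None,fx=scale,fy=scale,interpolation=cv2.INTER_CUBIC))
def K(im): return np.array([[im["fx"],0,im["cx"]],[0,im["fy"],im["cy"]],[0,0,1.]])
def ray(im,uv):
    q=cv2.undistortPoints(np.array(uv,float).reshape(-1,1,2),K(im),np.array(im["dist"])).reshape(-1,2)
    d=np.c_[q[:,0],-q[:,1],-np.ones(len(q))]
    E=np.array(im["extrinsics"]); return E[:3,3],d@E[:3,:3].T
def onz(im,uv,z):
    o,d=ray(im,uv); return o+d*((z-o[2])/d[:,2])[:,None]
def proj(im,P):
    E=np.linalg.inv(np.array(im["extrinsics"])); c=np.atleast_2d(P)@E[:3,:3].T+E[:3,3]
    c=c*[1,-1,-1]; return cv2.projectPoints(c,np.zeros(3),np.zeros(3),K(im),np.array(im["dist"]))[0].reshape(-1,2)
E
cat > look.py <<'E'
from h import *
import pickle
for n in("top","scene"):
    im=shot(n); save(im,n+"0.png",scale=1.5); pickle.dump(im,open(n+"0.pkl","wb")); print(n,np.round(im["extrinsics"],3).tolist(),im["fx"])
s=bot.get_state(); print(s)
E
python3 look.py
```

```text
pics
top [[0.011, 0.973, -0.23, 0.349], [-1.0, 0.012, 0.001, 0.019], [0.003, 0.23, 0.973, 1.116], [0.0, 0.0, 0.0, 1.0]] 347.4713711777751
scene [[-0.819, -0.458, 0.345, 0.922], [0.574, -0.663, 0.481, 0.504], [0.009, 0.592, 0.806, 0.972], [0.0, 0.0, 0.0, 1.0]] 352.21797097101773
{'t': 0.1, 'joint_pos': array([ 1.07441599e+00,  4.91460536e-01,  1.55938838e+00, -1.79751328e-05,
        1.09169705e+00, -1.05601593e-01]), 'qvel': array([-0.00110353, -0.00342565, -0.00134604,  0.00081161,  0.00028146,
       -0.00187794]), 'effort': array([ 2.53993014e-03, -6.13624048e+01, -2.58605397e+01,  6.93832571e-02,
        4.69840458e-02, -4.57227975e-05]), 'tcp_pos': array([0.23803244, 0.57786019, 0.40424421]), 'orientation': array([-6.09870784e-01, -3.08155479e+00,  1.43744327e-03]), 'contact_force': array([-0.06214757,  0.5227858 , -0.35486355]), 'torque': array([ 0.03765713, -0.01322418,  0.029791  ]), 'finger_force': 0.0, 'finger_gap': 0.09535700334453912}
```

View pics/top0.png

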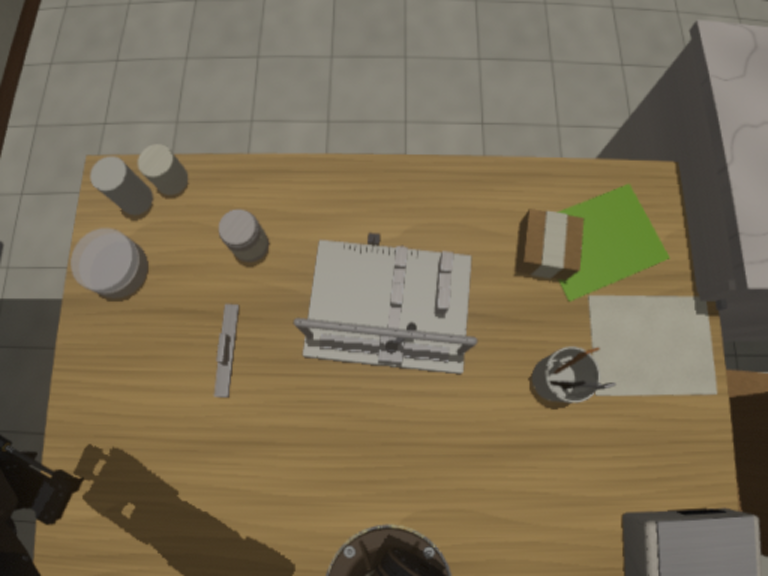

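View pics/scene0.png

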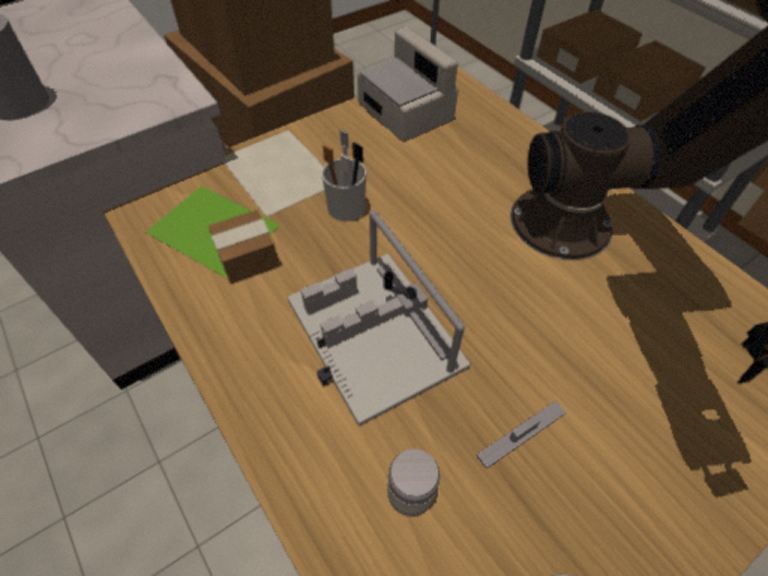

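The top view shows the board with corners near (318,241), (471,256), (463,372) and (304,357) at 1.5x scale. The clip is at (374,240), the stop near (398,275) and the end block near (445,285). The bar runs (232,306)–(222,396) on the robot's left, with the can at (240,222), the carton at (551,245) and the crock at (568,376). The scene view agrees.

```bash
cat > a.py <<'E'
from h import *
import pickle
t=pickle.load(open("top0.pkl","rb"));s=pickle.load(open("scene0.pkl","rb"))
def y(im,l,z): return onz(im,np.array(l)/1.5,z).round(4).tolist()
print("board",y(t,[(318,241),(471,256),(463,372),(304,357)],.02))
print("board scene",y(s,[(359,422),(468,366),(290,297)],.02))
print("tube",y(t,[(300,323),(472,342)],.18))
print("bar",y(t,[(232,306),(222,396)],.01), y(s,[(484,459),(560,408)],.01))
print("knobs",y(t,[(412,327),(391,346)],.115))
print("clip",y(t,[(374,240)],.05),"stop far/near top",y(t,[(401,249),(396,305),(447,254),(443,312)],.088))
print("can",y(t,[(240,222)],.12),"carton",y(t,[(551,245)],.085),"crock",y(t,[(571,370)],.12))
w=shot("wrist"); save(w,"w0.png"); st=bot.get_state()
T=np.eye(4);T[:3,:3]=R.from_rotvec(st["orientation"]).as_matrix();T[:3,3]=st["tcp_pos"]
print(np.round(T,3)); print(np.round(np.linalg.inv(T)@w["extrinsics"],4),w["fx"])
E
python3 a.py
```

```text
board [[0.7197, 0.1634, 0.02], [0.6892, -0.1749, 0.02], [0.4354, -0.1514, 0.02], [0.4629, 0.1827, 0.02]]
board scene [[0.7257, 0.1622, 0.02], [0.4778, 0.1889, 0.02], [0.6904, -0.1679, 0.02]]
tube [[0.5081, 0.1688, 0.18], [0.4769, -0.1441, 0.18]]
bar [[0.5724, 0.347, 0.01], [0.3788, 0.3545, 0.01]] [[0.5746, 0.3501, 0.01], [0.3851, 0.36, 0.01]]
knobs [[0.514, -0.039, 0.115], [0.4765, 0.0015, 0.115]]
clip [[0.7132, 0.0388, 0.05]] stop far/near top [[0.6813, -0.0181, 0.088], [0.5629, -0.0084, 0.088], [0.6717, -0.1132, 0.088], [0.5497, -0.103, 0.088]]
can [[0.7254, 0.312, 0.12]] carton [[0.6959, -0.3337, 0.085]] crock [[0.4321, -0.3456, 0.12]]
[[-0.925  0.381 -0.     0.238]
 [ 0.381  0.925 -0.001  0.578]
 [ 0.    -0.001 -1.     0.404]
 [ 0.     0.     0.     1.   ]]
[[ 1.200e-03  9.711e-01  2.388e-01  6.630e-02]
 [ 1.000e+00 -1.200e-03 -1.000e-04 -9.000e-04]
 [ 2.000e-04  2.388e-01 -9.711e-01  1.980e-02]
 [ 0.000e+00  0.000e+00  0.000e+00  1.000e+00]] 320.4562018605209
```

```bash
cat >> h.py <<'E'
YAW=-0.093
def jR(lean=0,yaw=None):
    # tool x=-jig x, y=+jig y, z down; lean>0: fingers point back to the robot
    y=YAW if yaw is None else yaw
    return R.from_euler('z',y)*R.from_matrix([[-1,0,0],[0,1,0],[0,0,-1]])*R.from_euler('y',-lean)
def plan(p,Rt,grasp=False,cur=None):
    s=bot.get_state(); Rc=R.from_rotvec(s["orientation"]) ; p=np.array(p,float)
    if grasp: p=p-Rt.apply([0,0,.171])
    d=p-s["tcp_pos"]
    print("t %.1f turn"%s["t"],(Rc.inv()*Rt).as_rotvec().round(4),"shift cur axes",(1e3*Rc.inv().apply(d)).round(1),"new axes",(1e3*Rt.inv().apply(d)).round(1),"F",s["contact_force"].round(1),"gap",round(s["finger_gap"],4))
E
python3 -c "
from h import *
print(jR().as_matrix().round(2), jR(.6).apply([0,0,1]))
plan([.60,0,.45],jR())"
```

```text
[[-1.    0.09  0.  ]
 [ 0.09  1.    0.  ]
 [ 0.    0.   -1.  ]] [ 0.56220244 -0.05243609 -0.82533561]
t 0.1 turn [-8.000e-04 -2.000e-04 -2.978e-01] shift cur axes [-554.8 -396.5  -45.4] new axes [-414.  -541.8  -45.7] F [-0.3  0.  -0.2] gap 0.0955
```

Emit:
move_arm --increments '[[[0, 0, -0.149], [0, 0, 0], 0], [[0, 0, -0.149], [0, 0, 0], 0], [[0, 0, 0], [-24, -32, -3], 0], [[0, 0, 0], [-24, -32, -3], 0], [[0, 0, 0], [-24, -32, -3], 0], [[0, 0, 0], [-24, -32, -3], 0], [[0, 0, 0], [-24, -32, -3], 0], [[0, 0, 0], [-24, -32, -3], 0], [[0, 0, 0], [-24, -32, -3], 0], [[0, 0, 0], [-24, -32, -3], 0], [[0, 0, 0], [-24, -32, -3], 0], [[0, 0, 0], [-24, -32, -3], 0], [[0, 0, 0], [-24, -32, -3], 0], [[0, 0, 0], [-24, -32, -3], 0], [[0, 0, 0], [-24, -32, -3], 0], [[0, 0, 0], [-24, -32, -3], 0], [[0, 0, 0], [-24, -32, -3], 0], [[0, 0, 0], [-24, -32, -3], 0], [[0, 0, 0], [-24, -32, -3], 0], [[0, 0, 0], [0, 0, 0], 0]]'

```text
t: 2.65
tcp_pos: [0.5947, -0.0035, 0.4552]
orientation: [-0.15, -3.138, 0.0]
contact_force: [-0.2, 0.9, -0.6]
finger_gap: 0.095
finger_force: 0.0
```

```bash
sed -i "s/'y',-lean/'y',lean/" h.py
cat > b.py <<'E'
from h import *
import pickle,sys
w=shot("wrist"); pickle.dump(w,open(sys.argv[1]+".pkl","wb")); save(w,sys.argv[1]+".png",scale=1.5)
plan([.60,0,.45],jR()); print(bot.get_state()["tcp_pos"])
E
python3 b.py w1
```

```text
t 2.7 turn [ 0.0003 -0.0009 -0.0016] shift cur axes [-5.7  2.9  5.2] new axes [-5.7  2.9  5.2] F [0.4 1.1 0.1] gap 0.095
[ 0.59405469 -0.00232357  0.45516127]
```

View pics/w1.png

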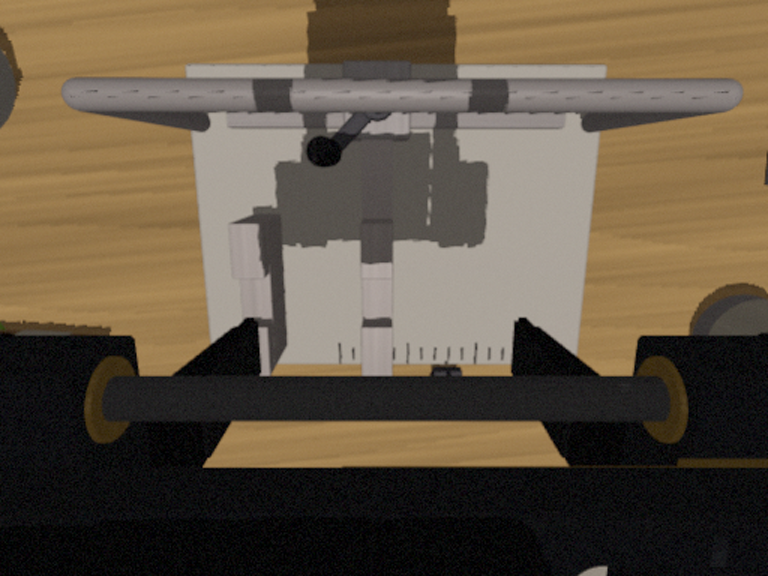

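The wrist view (1.5x) shows the knob top centre at (322,151) and the board corners at (187,66), (605,66), (211,364) and (579,364). The stop's top spans columns 362–392 and the end block's far top columns 231–258. The clip is at (446,372), with its tip mostly hidden by the gripper.

```bash
cat > c.py <<'E'
from h import *
import pickle
w=pickle.load(open("w1.pkl","rb"))
def y(l,z): return onz(w,np.array(l)/1.5,z)
b=y([(187,66),(605,66),(579,364),(211,364)],.02); print(b.round(4).tolist())
ya=(b[1]-b[0]+b[2]-b[3]);yaw=np.arctan2(-ya[0],ya[1]); print("yaw",yaw,np.linalg.norm(b[1]-b[0]),np.linalg.norm(b[2]-b[3]),np.linalg.norm(b[3]-b[0]))
c=b.mean(0); Rz=R.from_euler('z',yaw); o=c-Rz.apply([.01,0,0]);o[2]=0; print("origin",o)
J=lambda p:Rz.inv().apply(p-o).round(4).tolist()
print("knob",y([(322,151)],.115),J(y([(322,151)],.115)))
print("stop top near/far segs",J(y([(362,222),(392,222),(362,263),(392,263),(362,327),(392,327)],.088)))
print("end top",J(y([(231,223),(258,223),(237,278),(266,278)],.088)))
print("clip",J(y([(433,366),(460,366),(446,372)],.05)),J(y([(446,372)],.035)))
print("tube",J(y([(75,94),(730,94)],.18)))
E
python3 c.py
```

```text
[[0.4378, -0.1491, 0.02], [0.4693, 0.1841, 0.02], [0.725, 0.1639, 0.02], [0.6929, -0.1763, 0.02]]
yaw -0.09422024274065947 0.33464183473767123 0.3416521114355191 0.2564873228355913
origin [0.57130634 0.00658932 0.        ]
knob [[ 0.51657673 -0.03796462  0.115     ]] [[-0.0503, -0.0495, 0.115]]
stop top near/far segs [[-0.0015, -0.0256, 0.088], [-0.0015, -0.0039, 0.088], [0.0287, -0.026, 0.088], [0.0287, -0.0038, 0.088], [0.0784, -0.0265, 0.088], [0.0784, -0.0037, 0.088]]
end top [[-0.0008, -0.1202, 0.088], [-0.0008, -0.1007, 0.088], [0.0401, -0.1189, 0.088], [0.0401, -0.0974, 0.088]]
clip [[0.1271, 0.0324, 0.05], [0.1271, 0.0557, 0.05], [0.1327, 0.0437, 0.05]] [[0.1395, 0.0458, 0.035]]
tube [[-0.076, -0.1634, 0.18], [-0.076, 0.163, 0.18]]
```

```bash
cat >> h.py <<'E'
YAW=-0.0942; O=np.array([.571,.0066,0])
def W(j): return R.from_euler('z',YAW).apply(j)+O
def Jg(p): return R.from_euler('z',YAW).inv().apply(np.array(p)-O)
E
python3 -c "
from h import *
print(jR(.61).apply([0,0,1]))
g=W([-.050,-.0495,.097]); plan(g-jR(.61).apply([0,0,.08]),jR(.61),True)"
```

```text
[-0.57032763  0.05388434 -0.81964802]
t 2.7 turn [ 4.000e-04  6.091e-01 -3.000e-04] shift cur axes [-70.2 -42.8 152.4] new axes [-144.7  -42.8   84.8] F [0.4 1.1 0.1] gap 0.095
```

Emit:
move_arm --increments '[[[0, 0.152, 0], [0, 0, 0], 0], [[0, 0.152, 0], [0, 0, 0], 0], [[0, 0.152, 0], [0, 0, 0], 0], [[0, 0.153, 0], [0, 0, 0], 0], [[0, 0, 0], [-36, -11, 0], 0], [[0, 0, 0], [-36, -11, 0], 0], [[0, 0, 0], [-36, -11, 0], 0], [[0, 0, 0], [-36, -10, 0], 0], [[0, 0, 0], [0, 0, 28], 0], [[0, 0, 0], [0, 0, 28], 0], [[0, 0, 0], [0, 0, 28], 0], [[0, 0, 0], [0, 0, 0], 0]]'

```text
t: 4.2
tcp_pos: [0.6588, -0.0496, 0.3035]
orientation: [-0.116, -2.527, -0.037]
contact_force: [0.6, 0.2, 1.0]
finger_gap: 0.0948
finger_force: 0.0
```

```bash
python3 b.py w2; python3 -c "
from h import *
import pickle
g=W([-.050,-.0495,.097]); plan(g,jR(.61),True)
w=pickle.load(open('w2.pkl','rb'));print(proj(w,W([-.05,-.0495,.115]))*1.5)"
```

```text
t 4.2 turn [-0.0007 -0.6098  0.0022] shift cur axes [135.6  44.3 -82.4] new axes [  64.1   44.1 -145.2] F [ 0.2 -0.2  0.4] gap 0.0951
[ 0.65964811 -0.04996245  0.30476202]
t 4.2 turn [-0.0013  0.0002  0.0019] shift cur axes [-1.3 -1.4 81.5] new axes [-1.3 -1.5 81.5] F [ 0.2 -0.2  0.4] gap 0.0951
[[384.54996826 292.33625715]]
```

View pics/w2.png

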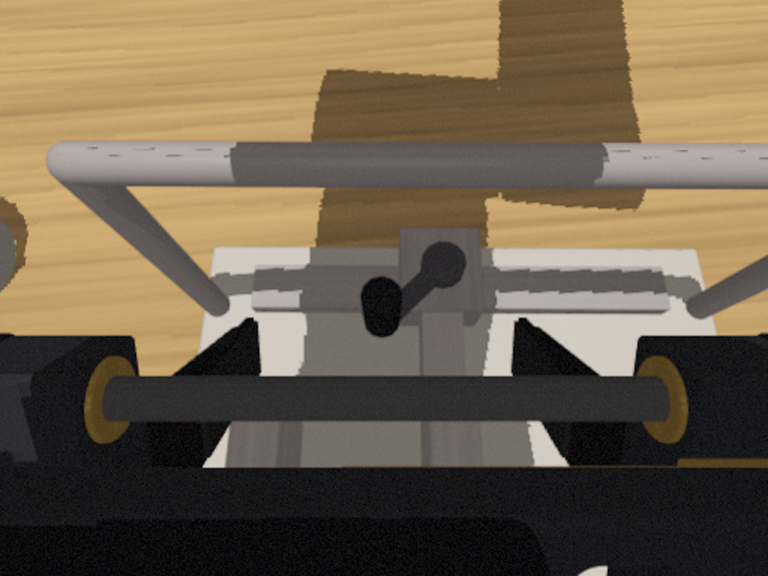

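The knob's top is at (381,293) against a predicted (384,292), centred between the fingers. I'll descend and grip.

Emit:
move_arm --increments '[[[0, 0, 0], [-1, -2, 27], 0], [[0, 0, 0], [0, 0, 27], 0], [[0, 0, 0], [0, 0, 27], 0], [[0, 0, 0], [0, 0, 0], 200], [[0, 0, 0], [0, 0, 0], 255], [[0, 0, 0], [0, 0, 0], 255], [[0, 0, 0], [0, 0, 0], 255], [[0, 0, 0], [0, 0, 0], 255]]' --force 20

```text
t: 5.25
tcp_pos: [0.6143, -0.0487, 0.2377]
orientation: [-0.117, -2.531, -0.037]
contact_force: [-0.1, -0.5, -0.0]
finger_gap: 0.0502
finger_force: 0.0
```

Emit:
move_arm --increments '[[[0, 0, 0], [0, 0, 0], 255], [[0, 0, 0], [0, 0, 0], 255], [[0, 0, 0], [0, 0, 0], 255], [[0, 0, 0], [0, 0, 0], 255], [[0, 0, 0], [0, 0, 0], 255]]'

```text
t: 5.88
tcp_pos: [0.6142, -0.0483, 0.2374]
orientation: [-0.117, -2.53, -0.038]
contact_force: [1.0, 5.3, 1.2]
finger_gap: 0.0197
finger_force: 20.0
```

Emit:
move_arm --increments '[[[0, 0, 0], [-4.6, 6.7, -3.2], 255], [[0, 0, 0], [-3.6, 7.6, -2.5], 255], [[0, 0, 0], [-2.4, 8.2, -1.7], 255], [[0, 0, 0], [-1.2, 8.6, -0.9], 255], [[0, 0, 0], [0, 8.7, 0], 255], [[0, 0, 0], [1.2, 8.6, 0.9], 255], [[0, 0, 0], [2.4, 8.2, 1.7], 255], [[0, 0, 0], [3.6, 7.6, 2.5], 255], [[0, 0, 0], [4.6, 6.7, 3.2], 255], [[0, 0, 0], [0, 0, 0], 255]]'

```text
t: 7.12
tcp_pos: [0.6206, 0.0225, 0.2378]
orientation: [-0.117, -2.532, -0.037]
contact_force: [4.0, 2.3, 1.0]
finger_gap: 0.0195
finger_force: 20.0
```

```bash
python3 -c "
from h import *
s=bot.get_state();print(Jg(s['tcp_pos']+R.from_rotvec(s['orientation']).apply([0,0,.171])),s['contact_force'],s['finger_gap'])"
```

```text
[-0.04969053  0.02039464  0.09734546] [4.0474699  2.32500067 1.04746095] 0.01945063076370653
```

The lever is at the unlocked end: the knob is at jig (-0.050, 0.020), as expected, with small forces. The lever rests against that end stop for a +y push, so I can slide the stop using the knob.

Emit:
move_arm --increments '[[[0, 0, 0], [0, 4, 0], 255], [[0, 0, 0], [0, 6, 0], 255], [[0, 0, 0], [0, 7, 0], 255], [[0, 0, 0], [0, 7, 0], 255], [[0, 0, 0], [0, 7, 0], 255], [[0, 0, 0], [0, 7, 0], 255], [[0, 0, 0], [0, 7, 0], 255], [[0, 0, 0], [0, 7, 0], 255], [[0, 0, 0], [0, 4, 0], 255], [[0, 0, 0], [0, 2, 0], 255], [[0, 0, 0], [0, 0, 0], 255], [[0, 0, 0], [0, 0, 0], 255]]'

```text
t: 8.62
tcp_pos: [0.6262, 0.0788, 0.2376]
orientation: [-0.118, -2.531, -0.034]
contact_force: [4.3, -8.6, 2.5]
finger_gap: 0.0197
finger_force: 20.0
```

```bash
python3 -c "
from h import *
s=bot.get_state();print(Jg(s['tcp_pos']+R.from_rotvec(s['orientation']).apply([0,0,.171])),s['contact_force'],s['finger_gap'])"
```

```text
[-0.04962084  0.07663813  0.0972572 ] [ 4.33461577 -8.55230927  2.45738167] 0.019666770954573316
```

Emit:
move_arm --increments '[[[0, 0, 0], [0, 0, 0], 0], [[0, 0, 0], [0, 0, 0], 0], [[0, 0, 0], [0, 0, 0], 0], [[0, 0, 0], [0, 0, 0], 0], [[0, 0, 0], [0, 0, -20], 0], [[0, 0, 0], [0, 0, -30], 0], [[0, 0, 0], [0, 0, -40], 0], [[0, 0, 0], [0, 0, -40], 0], [[0, -0.152, 0], [0, 0, 0], 0], [[0, -0.152, 0], [0, 0, 0], 0], [[0, -0.152, 0], [0, 0, 0], 0], [[0, -0.153, 0], [0, 0, 0], 0], [[0, 0, 0], [0, 0, 0], 0]]'

```text
t: 10.25
tcp_pos: [0.6998, 0.073, 0.3444]
orientation: [-0.145, -3.137, -0.0]
contact_force: [-0.1, -0.2, 0.1]
finger_gap: 0.0947
finger_force: 0.0
```

```bash
python3 -c "
from h import *
plan(W([.09,.043,.37]),jR())"
```

```text
t 10.2 turn [ 0.0002 -0.0009  0.0016] shift cur axes [ 32.  -35.1 -25.6] new axes [ 31.9 -35.2 -25.6] F [-0.1 -0.2  0.1] gap 0.0947
```

Emit:
move_arm --increments '[[[0, 0, 0], [8, -18, -13], 0], [[0, 0, 0], [8, -17, -12], 0], [[0, 0, 0], [0, 0, 0], 0]]'

```text
t: 10.62
tcp_pos: [0.6805, 0.0376, 0.3709]
orientation: [0.149, 3.137, 0.0]
contact_force: [-0.1, 0.6, -0.3]
finger_gap: 0.0951
finger_force: 0.0
```

```bash
python3 b.py w3
```

```text
t 10.7 turn [ 0.0003  0.0007 -0.0003] shift cur axes [ 76.7 -45.8 -79.9] new axes [ 76.7 -45.8 -79.9] F [ 0.4 -0.2  0.7] gap 0.0951
[0.68070608 0.03835083 0.37013204]
```

View pics/w3.png

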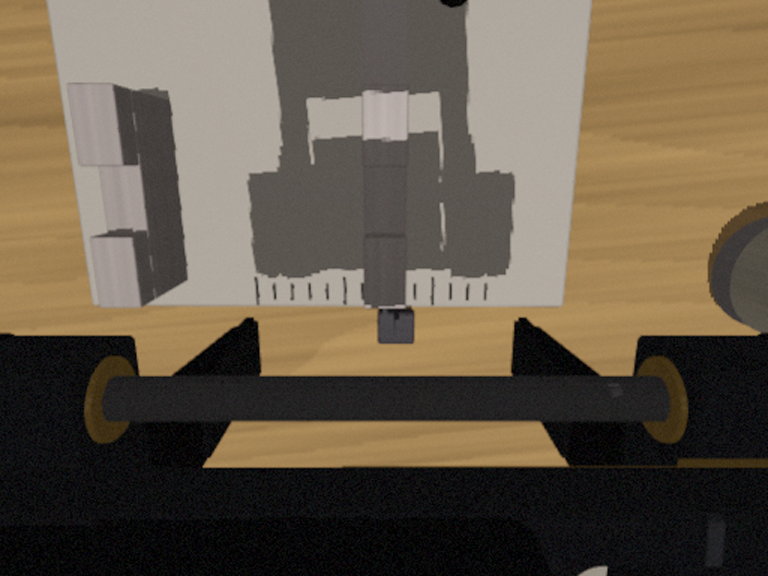

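The clip spans columns 378–414 with its blade near (396,314). The stop's top spans columns 364–408. I need an enlarged crop for the blades.

```bash
python3 -c "
from h import *
import pickle
w=pickle.load(open('w3.pkl','rb'))
im=w['pixels'][190:235,225:295]; im=np.clip(im.astype(float)*1.8,0,255).astype(np.uint8)
cv2.imwrite('pics/w3c.png',cv2.resize(im[:,:,::-1],None,fx=10,fy=10,interpolation=cv2.INTER_NEAREST))
def y(l,z): return onz(w,np.array(l)/1.5,z)
print('stop',Jg(y([(364,160),(408,160),(363,200),(407,200)],.088)),'clip',Jg(y([(378,320),(414,320),(396,314)],.05)))
print('notch',Jg(y([(360,140),(360,234)],.088)),Jg(y([(100,164),(100,233)],.088)),Jg(y([(68,84),(150,305),(95,305)],.088)))
"
```

```text
stop [[0.03800455 0.02897621 0.088     ]
 [0.03799074 0.05231334 0.088     ]
 [0.05897063 0.02822223 0.088     ]
 [0.05895725 0.05202314 0.088     ]] clip [[0.13983731 0.03553326 0.05      ]
 [0.13982622 0.05922599 0.05      ]
 [0.13569583 0.04735521 0.05      ]]
notch [[0.02782792 0.02697891 0.088     ]
 [0.07745992 0.026375   0.088     ]] [[ 0.04022132 -0.11113069  0.088     ]
 [ 0.07701623 -0.11637419  0.088     ]] [[ 0.00059448 -0.12174798  0.088     ]
 [ 0.11823115 -0.09379713  0.088     ]
 [ 0.11823983 -0.12506442  0.088     ]]
```

View pics/w3c.png

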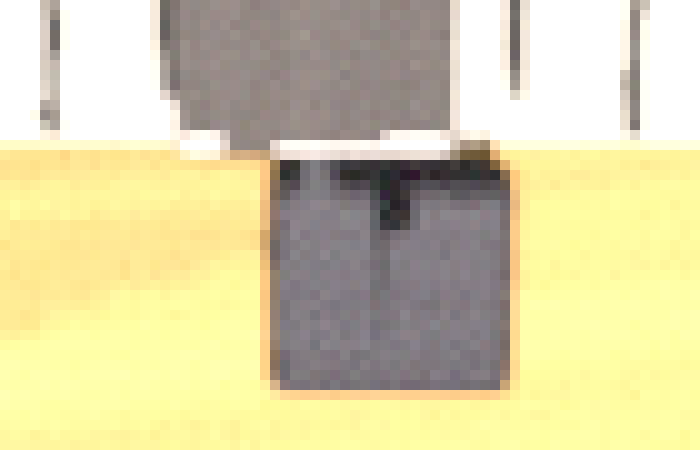

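The mark's blade is at jig y ≈ 0.0474 and the stop's centre at ≈ 0.0405, so the stop must go about 7 mm farther. I'll pinch it at its grip point to adjust.

```bash
python3 -c "
from h import *
plan(W([.099,.0405,.082]),jR(),True)"
```

```text
t 10.7 turn [ 0.0003  0.0007 -0.0003] shift cur axes [  7.3  -1.5 117.1] new axes [  7.2  -1.4 117.1] F [ 0.4 -0.2  0.7] gap 0.0951
```

Emit:
move_arm --increments '[[[0, 0, 0], [7, -1.5, 39], 0], [[0, 0, 0], [0, 0, 39], 0], [[0, 0, 0], [0, 0, 39], 0], [[0, 0, 0], [0, 0, 0], 255], [[0, 0, 0], [0, 0, 0], 255], [[0, 0, 0], [0, 0, 0], 255], [[0, 0, 0], [0, 0, 0], 255], [[0, 0, 0], [0, 0, 0], 255], [[0, 0, 0], [0, 0, 0], 255], [[0, 0, 0], [0, 0, 0], 255], [[0, 0, 0], [0, 0, 0], 255], [[0, 0, 0], [0, 0, 0], 255], [[0, 0, 0], [0, 0, 0], 255], [[0, 0, 0], [0, 0, 0], 255]]' --force 30

```text
t: 12.42
tcp_pos: [0.6739, 0.0383, 0.2521]
orientation: [-0.146, -3.138, 0.0]
contact_force: [-0.9, -5.9, -0.2]
finger_gap: 0.0242
finger_force: 30.0
```

```bash
python3 -c "
from h import *
s=bot.get_state();print(Jg(s['tcp_pos']+R.from_rotvec(s['orientation']).apply([0,0,.171])),s['contact_force'],s['finger_gap'],s['finger_force'])"
```

```text
[0.09940572 0.04119626 0.08105811] [-0.86378655 -5.8768461  -0.15906747] 0.024168226429242226 29.997864961624146
```

Emit:
move_arm --increments '[[[0, 0, 0], [0, 3, 0], 255], [[0, 0, 0], [0, 3, 0], 255], [[0, 0, 0], [0, 1.5, 0], 255], [[0, 0, 0], [0, 0, 0], 255], [[0, 0, 0], [0, 0, 0], 255]]'

```text
t: 13.05
tcp_pos: [0.6746, 0.0454, 0.252]
orientation: [-0.146, -3.138, 0.001]
contact_force: [-2.0, -7.4, 0.8]
finger_gap: 0.0237
finger_force: 30.0
```

```bash
python3 -c "
from h import *
s=bot.get_state();print(Jg(s['tcp_pos']+R.from_rotvec(s['orientation']).apply([0,0,.171])),s['contact_force'],s['finger_gap'],s['finger_force'])"
```

```text
[0.09941861 0.04822473 0.08103823] [-1.96058437 -7.44153699  0.78725243] 0.02374016519807823 29.998367875814438
```

Emit:
move_arm --increments '[[[0, 0, 0], [0, -1, 0], 0], [[0, 0, 0], [0, 0, 0], 0], [[0, 0, 0], [0, 0, 0], 0], [[0, 0, 0], [0, 0, 0], 0], [[0, 0, 0], [0, 0, 0], 0], [[0, 0, 0], [0, 0, -39], 0], [[0, 0, 0], [0, 0, -39], 0], [[0, 0, 0], [0, 0, -39], 0], [[0, 0, 0], [0, 0, 0], 0]]'

```text
t: 14.18
tcp_pos: [0.6746, 0.0451, 0.3724]
orientation: [0.145, 3.133, 0.0]
contact_force: [-0.1, 0.5, -0.6]
finger_gap: 0.095
finger_force: 0.0
```

```bash
python3 b.py w4;python3 -c "
from h import *
import pickle
w=pickle.load(open('w4.pkl','rb'))
im=w['pixels'][100:240,215:305]; im=np.clip(im.astype(float)*1.5,0,255).astype(np.uint8)
cv2.imwrite('pics/w4c.png',cv2.resize(im[:,:,::-1],None,fx=4,fy=4,interpolation=cv2.INTER_NEAREST))
print(plan(W([-.05,.0474+.0354,.097])-jR(.61).apply([0,0,.08]),jR(.61),True))"
```

```text
t 14.2 turn [0.0002 0.0023 0.0015] shift cur axes [ 69.7 -51.8 -80. ] new axes [ 69.8 -51.9 -79.8] F [-0.  -0.2 -0.8] gap 0.0949
[0.67433398 0.04511775 0.37017622]
t 14.2 turn [-2.000e-04  6.123e-01  1.500e-03] shift cur axes [ 5.6 34.7 67.4] new axes [-34.2  34.7  58.4] F [-0.  -0.2 -0.8] gap 0.0949
None
```

View pics/w4c.png

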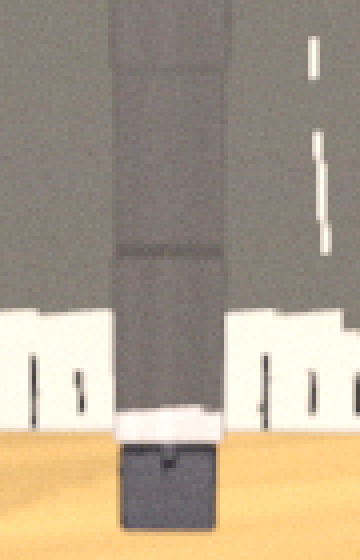

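The stop (columns 115–223, centre 169) and the clip (columns 121–216, blade at 168) are aligned. Next I'll grip the knob again.

Emit:
move_arm --increments '[[[0, 0.152, 0], [0, 0, 0], 0], [[0, 0.152, 0], [0, 0, 0], 0], [[0, 0.152, 0], [0, 0, 0], 0], [[0, 0.154, 0], [0, 0, 0], 0], [[0, 0, 0], [-17, 18, 0], 0], [[0, 0, 0], [-17, 17, 0], 0], [[0, 0, 0], [0, 0, 29], 0], [[0, 0, 0], [0, 0, 29], 0], [[0, 0, 0], [0, 0, 0], 0]]'

```text
t: 15.35
tcp_pos: [0.6717, 0.0806, 0.2995]
orientation: [-0.117, -2.524, -0.037]
contact_force: [0.4, -0.4, 1.5]
finger_gap: 0.0951
finger_force: 0.0
```

```bash
python3 -c "
from h import *
plan(W([-.0497,.0834,.097]),jR(.61),True)"
```

```text
t 15.3 turn [-0.0013 -0.0051  0.001 ] shift cur axes [ 0.8  0.4 76.9] new axes [ 1.2  0.3 76.9] F [ 0.4 -0.4  1.5] gap 0.0951
```

Emit:
move_arm --increments '[[[0, 0, 0], [1, 0.5, 26], 0], [[0, 0, 0], [0, 0, 26], 0], [[0, 0, 0], [0, 0, 25], 0], [[0, 0, 0], [0, 0, 0], 255], [[0, 0, 0], [0, 0, 0], 255], [[0, 0, 0], [0, 0, 0], 255], [[0, 0, 0], [0, 0, 0], 255], [[0, 0, 0], [0, 0, 0], 255], [[0, 0, 0], [0, 0, 0], 255], [[0, 0, 0], [0, 0, 0], 255], [[0, 0, 0], [0, 0, 0], 255], [[0, 0, 0], [0, 0, 0], 255], [[0, 0, 0], [0, 0, 0], 255], [[0, 0, 0], [0, 0, 0], 255]]' --force 20

```text
t: 17.1
tcp_pos: [0.6277, 0.0851, 0.2396]
orientation: [-0.117, -2.529, -0.037]
contact_force: [1.0, 1.0, 0.4]
finger_gap: 0.0199
finger_force: 20.0
```

```bash
python3 -c "
from h import *
s=bot.get_state();print(Jg(s['tcp_pos']+R.from_rotvec(s['orientation']).apply([0,0,.171])),s['contact_force'],s['finger_gap'],s['finger_force'])"
```

```text
[-0.0488526   0.08340534  0.09938641] [0.98584044 1.02058657 0.37213686] 0.019923703780165527 19.999898672103882
```

Emit:
move_arm --increments '[[[0, 0, 0], [-4.6, -6.7, -3.2], 255], [[0, 0, 0], [-3.6, -7.6, -2.5], 255], [[0, 0, 0], [-2.4, -8.2, -1.7], 255], [[0, 0, 0], [-1.2, -8.6, -0.9], 255], [[0, 0, 0], [0, -8.7, 0], 255], [[0, 0, 0], [1.2, -8.6, 0.9], 255], [[0, 0, 0], [2.4, -8.2, 1.7], 255], [[0, 0, 0], [3.6, -7.6, 2.5], 255], [[0, 0, 0], [4.6, -6.7, 3.2], 255], [[0, 0, 0], [0.8, -1, 0.6], 255], [[0, 0, 0], [0, 0, 0], 255]]'

```text
t: 18.48
tcp_pos: [0.6201, 0.0138, 0.2396]
orientation: [-0.118, -2.53, -0.04]
contact_force: [-0.5, 7.6, -1.1]
finger_gap: 0.0198
finger_force: 20.0
```

```bash
python3 -c "
from h import *
s=bot.get_state();print(Jg(s['tcp_pos']+R.from_rotvec(s['orientation']).apply([0,0,.171])),s['contact_force'],s['finger_gap'],s['finger_force'])"
```

```text
[-0.04962473  0.01200954  0.09932622] [-0.46538439  7.55155462 -1.07946964] 0.01979533289614657 20.003015398979187
```

Locked: the knob moved 71 mm in y, back to the locked end. I'll release and head to the bar.

Emit:
move_arm --increments '[[[0, 0, 0], [-0.8, 1, -0.6], 0], [[0, 0, 0], [0, 0, 0], 0], [[0, 0, 0], [0, 0, 0], 0], [[0, 0, 0], [0, 0, 0], 0], [[0, 0, 0], [0, 0, -20], 0], [[0, 0, 0], [0, 0, -30], 0], [[0, 0, 0], [0, 0, -40], 0], [[0, 0, 0], [0, 0, -40], 0], [[0, -0.152, 0], [0, 0, 0], 0], [[0, -0.152, 0], [0, 0, 0], 0], [[0, -0.152, 0], [0, 0, 0], 0], [[0, -0.153, 0], [0, 0, 0], 0], [[0, 0, 0], [0, 0, 0], 0]]'

```text
t: 20.1
tcp_pos: [0.6949, 0.0076, 0.3464]
orientation: [-0.146, -3.137, -0.0]
contact_force: [-0.5, -1.0, 0.2]
finger_gap: 0.0947
finger_force: 0.0
```

```bash
python3 -c "
from h import *
plan([.478,.353,.36],jR(yaw=-.045))"
```

```text
t 20.1 turn [ 0.0001 -0.0017 -0.0477] shift cur axes [248.  323.8 -13.1] new axes [232.2 335.3 -13.6] F [-0.5 -1.   0.2] gap 0.0947
```

Emit:
move_arm --increments '[[[0, 0, -0.048], [0, 0, -50], 0], [[0, 0, 0], [23, 33.5, 0], 0], [[0, 0, 0], [23, 33.5, 0], 0], [[0, 0, 0], [23, 33.5, 0], 0], [[0, 0, 0], [23, 33.5, 0], 0], [[0, 0, 0], [23, 33.5, 0], 0], [[0, 0, 0], [23, 33.5, 0], 0], [[0, 0, 0], [23, 33.5, 0], 0], [[0, 0, 0], [23, 33.5, 0], 0], [[0, 0, 0], [23, 33.5, 0], 0], [[0, 0, 0], [23, 33.5, 0], 0], [[0, 0, 0], [0, 0, 36], 0], [[0, 0, 0], [0, 0, 0], 0]]'

```text
t: 21.72
tcp_pos: [0.4802, 0.3527, 0.3585]
orientation: [-0.069, -3.134, 0.006]
contact_force: [-0.5, -0.2, 0.2]
finger_gap: 0.095
finger_force: 0.0
```

```bash
python3 b.py w5
```

```text
t 21.8 turn [-0.0024 -0.0046  0.0495] shift cur axes [-134.5 -347.1  -89.8] new axes [-151.9 -339.8  -90. ] F [-0.2  0.3  0.2] gap 0.0955
[0.4806976  0.35257648 0.36000319]
```

View pics/w5.png

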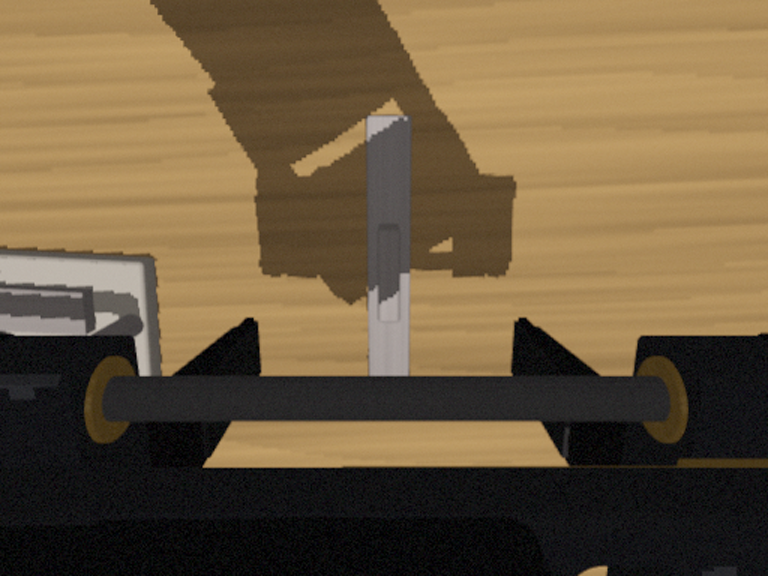

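The bar spans columns 368–410 and is nearly parallel to the tool. Its near end is at row 117, and the grip plate spans columns 379–400 and rows about 228–321.

```bash
python3 -c "
from h import *
import pickle
w=pickle.load(open('w5.pkl','rb'))
y=lambda l,z:onz(w,np.array(l)/1.5,z)
e=y([(389,117),(390,375)],.01);g=y([(389,228),(390,321)],.046);print(e,g)
d=e[1]-e[0];yaw=np.arctan2(d[1],d[0]);print('yaw',yaw,'centre from end',e[0]+.1*d/np.linalg.norm(d),'from plate',g.mean(0),np.linalg.norm(g[1]-g[0]))
c=e[0]+.1*d/np.linalg.norm(d);c[2]=.034
plan(c,jR(yaw=yaw),True); plan([g.mean(0)[0],g.mean(0)[1],.034],jR(yaw=yaw),True)"
```

```text
[[0.38167743 0.35708067 0.01      ]
 [0.56249498 0.3503965  0.01      ]] [[0.44948202 0.354163   0.046     ]
 [0.50900751 0.35235925 0.046     ]]
yaw -0.03694954400377762 centre from end [0.48160917 0.35338656 0.01      ] from plate [0.47924476 0.35326113 0.046     ] 0.059552811768329376
t 21.8 turn [-0.0022 -0.0046 -0.0077] shift cur axes [ -1.6   1.2 155. ] new axes [ -0.9   0.8 155. ] F [-0.2  0.3  0.2] gap 0.0955
t 21.8 turn [-0.0022 -0.0046 -0.0077] shift cur axes [  0.8   1.  155. ] new axes [  1.5   0.6 155. ] F [-0.2  0.3  0.2] gap 0.0955
```

Emit:
move_arm --increments '[[[-0.002, -0.004, -0.008], [0, 1, 31], 0], [[0, 0, 0], [0, 0, 31], 0], [[0, 0, 0], [0, 0, 31], 0], [[0, 0, 0], [0, 0, 31], 0], [[0, 0, 0], [0, 0, 31], 0], [[0, 0, 0], [0, 0, 0], 255], [[0, 0, 0], [0, 0, 0], 255], [[0, 0, 0], [0, 0, 0], 255], [[0, 0, 0], [0, 0, 0], 255], [[0, 0, 0], [0, 0, 0], 255], [[0, 0, 0], [0, 0, 0], 255], [[0, 0, 0], [0, 0, 0], 255], [[0, 0, 0], [0, 0, 0], 255], [[0, 0, 0], [0, 0, 0], 255], [[0, 0, 0], [0, 0, 0], 255], [[0, 0, 0], [0, 0, 0], 255], [[0, 0, 0], [0, 0, 0], 255]]' --force 45

```text
t: 23.9
tcp_pos: [0.4809, 0.3537, 0.2053]
orientation: [0.058, 3.138, 0.003]
contact_force: [1.0, -0.2, -0.8]
finger_gap: 0.0135
finger_force: 45.0
```

```bash
python3 -c "
from h import *
s=bot.get_state();print(s['tcp_pos']+R.from_rotvec(s['orientation']).apply([0,0,.171]),s['contact_force'],s['finger_gap'],s['finger_force'],s['joint_pos'].round(2))
for q in(1,-1): plan(W([.0590,-.031,.25]),R.from_euler('z',q*np.pi/2)*jR(),True)"
```

```text
[0.48142402 0.35406027 0.03428928] [ 0.97076414 -0.18944572 -0.80879215] 0.013524524951886085 44.998637437820435 [ 0.52  0.71  1.79  0.    0.64 -1.01]
t 23.9 turn [-6.0000e-04  3.8000e-03 -1.5134e+00] shift cur axes [-160.5 -377.5 -216. ] new axes [ 368.1 -181.3 -215.7] F [ 1.  -0.2 -0.8] gap 0.0135
t 23.9 turn [3.9000e-03 6.0000e-04 1.6282e+00] shift cur axes [-160.5 -377.5 -216. ] new axes [-368.1  181.3 -215.7] F [ 1.  -0.2 -0.8] gap 0.0135
```

Emit:
move_arm --increments '[[[0, 0, 0], [0, 0, -20], 255], [[0, 0, 0], [0, 0, -49], 255], [[0, 0, 0], [0, 0, -49], 255], [[0, 0, 0], [0, 0, -49], 255], [[0, 0, 0], [0, 0, -49], 255], [[0, 0, 0.1], [0, 0, 0], 255], [[0, 0, 0.17], [0, 0, 0], 255], [[0, 0, 0.17], [0, 0, 0], 255], [[0, 0, 0.17], [0, 0, 0], 255], [[0, 0, 0.17], [0, 0, 0], 255], [[0, 0, 0.17], [0, 0, 0], 255], [[0, 0, 0.17], [0, 0, 0], 255], [[0, 0, 0.17], [0, 0, 0], 255], [[0, 0, 0.17], [0, 0, 0], 255], [[0, 0, 0.168], [0, 0, 0], 255], [[0, 0, 0], [0, 0, 0], 255]]'

```text
t: 25.9
tcp_pos: [0.4802, 0.3533, 0.4209]
orientation: [2.322, 2.116, 0.004]
contact_force: [-0.4, 0.1, -2.6]
finger_gap: 0.0137
finger_force: 45.0
```

```bash
python3 -c "
from h import *
plan(W([.0590,-.031,.25]),R.from_euler('z',-np.pi/2)*jR(),True)"
```

```text
t 25.9 turn [ 0.0022 -0.0019  0.0013] shift cur axes [-367.9  181.6   -0.4] new axes [-3.676e+02  1.821e+02 -1.000e-01] F [-0.4  0.1 -2.6] gap 0.0137
```

Emit:
move_arm --increments '[[[0.002, -0.002, 0.001], [-18, 9, 0], 255], [[0, 0, 0], [-35, 17.3, 0], 255], [[0, 0, 0], [-35, 17.3, 0], 255], [[0, 0, 0], [-35, 17.3, 0], 255], [[0, 0, 0], [-35, 17.3, 0], 255], [[0, 0, 0], [-35, 17.3, 0], 255], [[0, 0, 0], [-35, 17.3, 0], 255], [[0, 0, 0], [-35, 17.3, 0], 255], [[0, 0, 0], [-35, 17.3, 0], 255], [[0, 0, 0], [-35, 17.3, 0], 255], [[0, 0, 0], [-35, 17.3, 0], 255], [[0, 0, 0], [0, 0, 0], 255], [[0, 0, 0], [0, 0, 0], 255]]'

```text
t: 27.52
tcp_pos: [0.6262, -0.0306, 0.4212]
orientation: [-2.323, -2.114, -0.001]
contact_force: [0.7, 0.1, -2.9]
finger_gap: 0.0139
finger_force: 45.0
```

```bash
python3 b.py w6; python3 -c "
from h import *
plan(W([.0590,-.031,.125]),R.from_euler('z',-np.pi/2)*jR(),True)"
```

```text
t 27.6 turn [ 7.0000e-04 -0.0000e+00 -1.5703e+00] shift cur axes [ 27.5 -28.8 -28.7] new axes [ 28.9  27.5 -28.7] F [ 0.5  0.8 -3.4] gap 0.014
[ 0.62614052 -0.03004362  0.42130628]
t 27.6 turn [ 0.0004 -0.0005  0.0005] shift cur axes [  0.2   0.6 125.3] new axes [  0.3   0.7 125.3] F [ 0.5  0.8 -3.4] gap 0.014
```

View pics/w6.png

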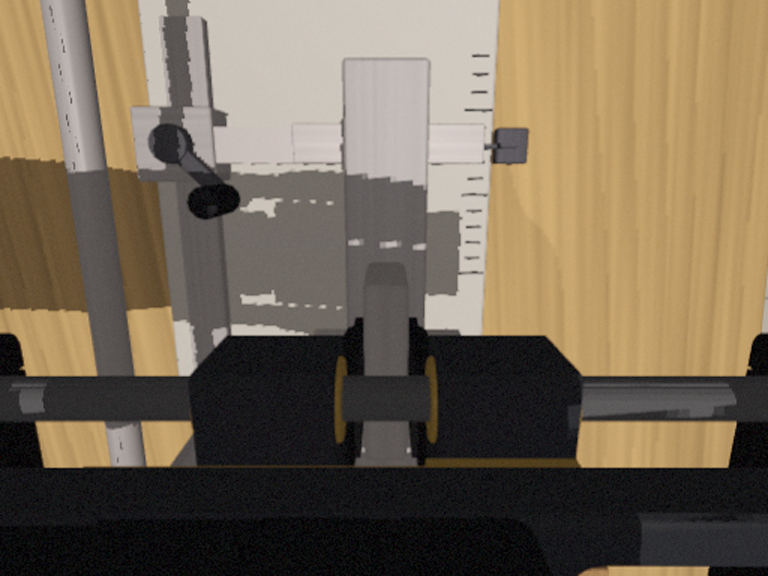

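The bar is gripped level. The stop's tip and the clip's blade line up at row 147, columns 484–495, and the lever is at locked. The stop's ends at columns 292 and 484 let me check the notch's x.

```bash
python3 -c "
from h import *
import pickle
w=pickle.load(open('w6.pkl','rb'))
p=Jg(onz(w,np.array([(292,143),(484,143)])/1.5,.088));print(p,p.mean(0))
p=Jg(onz(w,np.array([(344,70),(429,70)])/1.5,.226));print('bar',p,p.mean(0))
p=Jg(onz(w,np.array([(344,70),(429,70),(347,240),(426,240)])/1.5,.226));print('bar',p)"
```

```text
[[3.68617916e-05 4.65400973e-02 8.80000000e-02]
 [1.20351566e-01 4.66907497e-02 8.80000000e-02]] [0.06019421 0.04661542 0.088     ]
bar [[0.044623   0.06486588 0.226     ]
 [0.07342278 0.06489913 0.226     ]] [0.05902289 0.06488251 0.226     ]
bar [[0.044623   0.06486588 0.226     ]
 [0.07342278 0.06489913 0.226     ]
 [0.04459759 0.00679862 0.226     ]
 [0.07366281 0.00683953 0.226     ]]
```

Emit:
move_arm --increments '[[[0, 0, 0], [0, 1.2, 30], 255], [[0, 0, 0], [0, 0, 35], 255], [[0, 0, 0], [0, 0, 30], 255], [[0, 0, 0], [0, 0, 15], 255], [[0, 0, 0], [0, 0, 10], 255], [[0, 0, 0], [0, 0, 10], 255], [[0, 0, 0], [0, 0, 8], 255], [[0, 0, 0], [0, 0, 5], 255], [[0, 0, 0], [0, 0, 2], 255], [[0, 0, 0], [0, 0, 0], 255], [[0, 0, 0], [0, 0, 0], 255]]'

```text
t: 28.95
tcp_pos: [0.6279, -0.0304, 0.2767]
orientation: [2.324, 2.113, 0.002]
contact_force: [-0.5, -0.6, -3.3]
finger_gap: 0.0135
finger_force: 45.0
```

```bash
python3 -c "
from h import *
s=bot.get_state();print(Jg(s['tcp_pos']+R.from_rotvec(s['orientation']).apply([0,0,.171])),s['contact_force'],s['finger_gap'],s['finger_force'])"
```

```text
[ 0.06036511 -0.03139909  0.10566119] [-0.47642958 -0.57594707 -3.30941142] 0.013542577238045866 44.99735713005066
```

Emit:
move_arm --increments '[[[0, 0, 0], [0, 0, 1.5], 255], [[0, 0, 0], [0, 0, 0], 255], [[0, 0, 0], [0, 0, 0], 0], [[0, 0, 0], [0, 0, 0], 0], [[0, 0, 0], [0, 0, 0], 0], [[0, 0, 0], [0, 0, 0], 0], [[0, 0, 0], [0, 0, 0], 0], [[0, 0, 0], [0, 0, 0], 0], [[0, 0, 0], [0, 0, 0], 0], [[0, 0, 0], [0, 0, -20], 0], [[0, 0, 0], [0, 0, -40], 0], [[0, 0, 0], [0, 0, -40], 0], [[0, 0, 0], [-30, 0, -40], 0], [[0, 0, 0], [0, 0, 0], 0]]'

```text
t: 30.7
tcp_pos: [0.6248, -0.0615, 0.418]
orientation: [2.322, 2.108, 0.006]
contact_force: [0.5, -0.5, -0.6]
finger_gap: 0.0952
finger_force: 0.0
```

```bash
python3 b.py w7
```

```text
t 30.8 turn [ 0.0025  0.0023 -1.5728] shift cur axes [ 58.1 -30.3 -34.3] new axes [ 30.2  58.1 -34.2] F [ 0.4 -0.1 -1.1] gap 0.095
[ 0.62464157 -0.06073463  0.41582938]
```

View pics/w7.png

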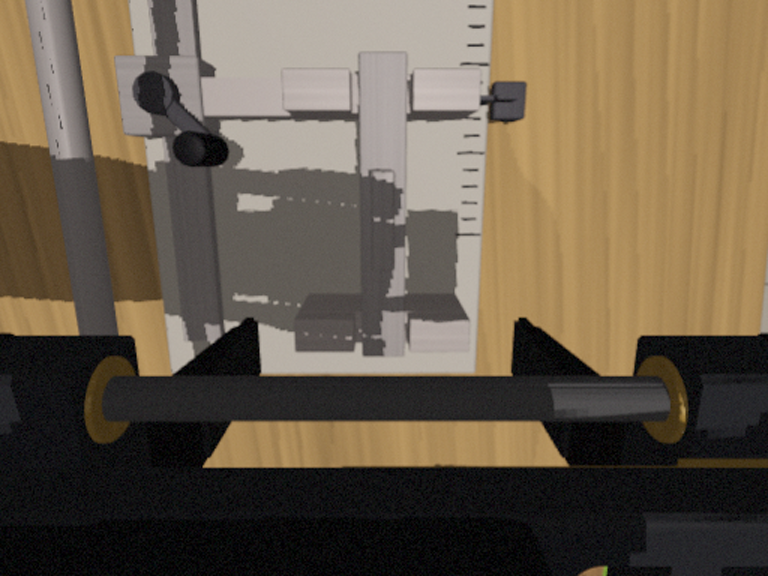

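The bar (columns 359–407, rows 52–355) lies in both notches and overhangs each block. The pointer at (487,100) is in line with the clip's blade at (497,100), and the lever is at locked.

```bash
python3 -c "
from plant import bot
print(bot.sign_off())"
```

```text
the job is handed in; nothing more can be done
None
```

The job is handed in: I set the stop to the clip's pointer, locked the lever again and laid the guide bar grip-up in both notches, which the last wrist picture confirmed; the crock, can and carton were never touched, and the judge's result was not shown.

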